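# Close the refilled sugar pot and bring it to the front of the topping carousel

## Task

The sugar pot on the topping carousel has just been refilled and its lid is still lying on the worktop. First set the lid back on the pot, without dropping it and before you turn anything, so that nothing spills; then turn the carousel gently by its centre knob until the sugar pot stands at the front, squarely behind the spoon rest, and leave the other jars standing in their places and the things round about alone. Finish while you are still gripping the knob and holding the carousel still: do not let go at the end.

Things in the scene. Friction and masses are not known exactly. Their poses are not given: they have to be found in the camera images.
- station: Fixed foot of the carousel: a dark board 290 x 170 mm, 8 mm thick, mostly under the turntable. Origin on the worktop under the turntable's axis; -x points to the carousel's front, towards the robot (up to 0.25 rad off), z up. At the front, centred 162 mm from the axis along -x, is the spoon rest: a steel tray 46 x 156 mm, rim 17 mm above the worktop, with a teaspoon in it.
- front_place (a point): Fixed point where the sugar pot's underside shall be at the end: on the station's -x side, 85 mm from the turntable's axis, 24 mm above the worktop, right behind the middle of the spoon rest.
- knob: Round black fluted knob on the centre post, fixed to the turntable and turning with it: diameter 36 to 39 mm, 28 mm high. Origin at the centre of its underside, 133 mm above the worktop, so it reaches from 133 to 161 mm; the jars round it reach 133 mm at most. Can be gripped from above at any yaw, and regripped for a longer turn.
- sugar_pot: White ceramic pot, the only open one, sugar lumps inside: 66 mm outside diameter, 78 mm high, mouth 59 mm inside. Loose, 0.24 to 0.42 kg, its foot in a collar with about 2 mm play. Origin at the centre of its underside (24 mm above the worktop), z up; rim 102 mm above the worktop. With the lid seated, the lid's origin is 69 mm above the pot's.
- pot_lid: Round white ceramic lid, 55 to 110 g, lying knob up on the worktop at the robot's right. Origin at the centre of its underside, z up. From below: a plug, 52 mm diameter, 9 mm high, bevelled, that enters the pot's mouth with 3 mm play; a 67 mm flange, 9 to 15 mm up, that rests on the pot's rim; a round knob, 23 mm diameter, 20 to 40 mm up, to grip from above.
- turntable (a joint): Turn of the turntable in rad, 0 at the start, growing counter-clockwise seen from above; friction about 0.03 N m, no stops or detents. A round wooden disc, diameter 256 mm, top face 24 mm above the worktop, with four steel collars (53 or 75 mm outside, 24 or 20 mm high, centres 85 mm from the axis, 90 degrees apart), a jar in each, and a 14 mm centre post that carries the knob.
- cinnamon_jar: Closed spice jar, 44 mm in diameter, 105 mm high, loose in a collar of the turntable. Origin at the centre of its underside.
- cocoa_jar: Closed spice jar, 46 mm in diameter, 109 mm high, loose in a collar of the turntable. Origin at the centre of its underside.
- cocoa_shaker: Glass shaker with a grey domed top, 44 mm in diameter, 90 mm high, loose in a collar of the turntable. Origin at the centre of its underside.
- teaspoon: Teaspoon, 130 mm long, loose in the spoon rest; a bystander.
- small_pitcher: Small steel milk pitcher, 76 mm high, loose on the worktop on the robot's right; a bystander.
- espresso_cup: Espresso cup with a handle, 49 mm high, loose on the worktop on the robot's right; a bystander.
- biscuit_bar: Wrapped biscuit bar, 150 x 52 mm, 16 mm high, flat on the worktop on the robot's left; a bystander.
Not all that is in view belongs to the job. Leave any green look-alike of the cocoa_jar alone.

How it is judged (in metres and radians):
On the way, in this order (a step that is already met when the one before it is completed fails the run):
1. the lid sits in the mouth of the sugar pot and is let go, with the carousel not yet turned (z of pot_lid in the frame of sugar_pot between 0.066 and 0.072 m and horizontal distance between pot_lid and sugar_pot below 0.006 m and angle between pot_lid's own z axis and vertical below 0.12 rad and contact force between the fingers and pot_lid below 0.1 N and value of joint turntable between -0.4 and 0.4 rad), for 0.2 s.
2. the sugar pot, closed, stands at the front and the gripper holds the knob (z of pot_lid in the frame of sugar_pot between 0.066 and 0.072 m and horizontal distance between pot_lid and sugar_pot below 0.006 m and angle between pot_lid's own z axis and vertical below 0.12 rad and y of sugar_pot in the frame of station between -0.012 and 0.012 m and x of sugar_pot in the frame of station below -0.07 m and contact force between the fingers and knob above 2 N), for 0.2 s.
At the end, for the whole second after the job is handed in: Lid seated in the pot (6 mm off centre, 3 mm in height, 0.12 rad tilt at most); pot at the front within 12 mm sideways of the spoon rest's middle line; pot and jars upright (0.2 rad) in their collars; the gripper holds the knob (over 2 N), the lid is free, the turntable still (below 0.1 rad/s) (all of step 2 and angle between each of sugar_pot, cinnamon_jar, cocoa_jar, cocoa_shaker's own z axis and vertical below 0.2 rad and horizontal distance between sugar_pot and station between 0.07 and 0.1 m and height (world z) of each of sugar_pot, cinnamon_jar, cocoa_jar, cocoa_shaker below 0.032 m and horizontal distance between cinnamon_jar and station between 0.07 and 0.1 m and horizontal distance between cocoa_jar and station between 0.07 and 0.1 m and horizontal distance between cocoa_shaker and station between 0.07 and 0.1 m and velocity of joint turntable between -0.1 and 0.1 rad/s and contact force between the fingers and pot_lid below 0.1 N); the arm keeps its last pose, push and grip.
It fails at once if the lid is dropped from more than 2 cm above its seat (contact force between pot_lid and anything else below 0.01 N and z of pot_lid in the frame of sugar_pot above 0.089 m).
It fails at once if the carousel is flung round (faster than 4 rad/s) (velocity of joint turntable above 4 rad/s or velocity of joint turntable below -4 rad/s).
It fails at once if a jar or the pot is tipped (angle between any of sugar_pot, cinnamon_jar, cocoa_jar, cocoa_shaker's own z axis and vertical above 0.4 rad).
It fails at once if a bystander is disturbed (distance of any of teaspoon, small_pitcher, espresso_cup, biscuit_bar from where it was at the start of the episode above 0.03 m).
It also fails if it takes over 61 s, if anything falls off the work surface, if the arm or the gripper's body presses on something with over 40 N, if the wrist force passes 120 N, or if a joint passes its speed limit or range.

## Robot

A 6-joint arm with a two-finger parallel gripper is mounted at the origin on a cart in front of the work surface, level with it; the furniture and walls round the work are solid. World frame = base frame: x ahead of the robot, y to its left, z up, the work surface at z = 0. Lengths are in mm, angles in degrees, forces in N, time in s.
With the tool pointing down it reaches from about 300 to 1000 mm from the base axis. Payload 5.1 kg.
Tool frame: the origin (TCP) lies midway between the tips of the shut fingers; the grasp point (between the pads) lies 19 mm behind it (env.grip_point_offset is the distance from the TCP to the grasp point, in mm); y points along the fingers, z is the direction in which the jaws open and shut, and the axes are right-handed (so a half turn about y gives the same grasp; the last joint's range is limited). The gripper opens to 95 mm and grips with 3 to 60 N. Pads are 20 mm wide; open, the fingers measure 119 mm over their backs; the gripper's body (75 mm by 180 mm) begins 59 mm behind the grasp point.
Start: joints at [-77.957, 7.093, 94.555, -0, 78.352, -4.733], TCP at [187.58, -622.333, 214.656] pointing down, gripper open.
Joint ranges: [-149.61, 149.61], [-58.7, 133.49], [1.44, 155.28], [-77.14, 257.14], [18.33, 153.61], [-166.67, 166.67]. Speed limits (degrees/s): [147.25, 147.25, 180, 180, 180, 180].

## Interface

Orientations are given as a 3x3 rotation matrix whose columns are the frame's x, y, z axes.
In Python, from station import env, effector, vision, order gives the robot as it stands. The module is installed in compiled form; this text tells all that it offers. Calls block until the motion is done:
- env.reach(position, orientation): joint-space move of the TCP to a pose.
- env.move_linear(position, v=150, orientation=None): straight line of the TCP; orientation=None keeps the orientation; v is the mean speed in mm/s.
- env.movej(angles): joint-space move.
- effector.gripper_to(opening, squeeze=None): finger opening in mm; squeeze is the grip in N (None keeps the last); returns when the fingers have stopped.
- env.sleep(seconds).
- env.solve_ik(position, orientation): joint angles nearest the present ones, or None.
- vision.get_image(name): name is "scene" or "side" or "wrist"; returns a dict with "frame" (384x512x3 uint8, blue, green, red), "fx", "fy", "cx", "cy" (pixels), "rvec" (rotation vector, rad) and "tvec" (3), from world to camera coordinates, as OpenCV has them. Camera axes: x right, y down, z forward; pixel columns grow to the right and rows downward; lengths in mm; the calibration is good to about 2 mm. A picture is of the moment at which its call begins. There is no depth.
A pose or a line that the arm cannot do raises env.Unreachable and nothing moves.
- order.job_done(): hands the job in, once; it reports no verdict.
Trained networks look in a picture, given as the dict that the camera call returned (one of the last four; its "shot" number tells which), for a name from the list of things; names that differ only in an ending like _2 or _b are one class to them, and where a whole thing is asked for, a point or a joint stands for the part that bears it (a point fixed in the world has none). Each returns a list of dicts, best first, with "conf" (0 to 1); they miss things now and then, are a little off and sometimes report something else, mostly with a low value. They report only what shows in the picture. A call takes as long as a camera call. They do not tell look-alikes from the thing itself.
- vision.look_for(thing, picture): "point" ([x, y, z] in mm, in world coordinates, good to about 4 mm: the middle of the surface that is visible of it).
Readings, each from a call of its own:
- env.get_time(): time.
- env.get_joint_positions(): joint angles.
- env.get_joint_velocities(): joint speeds.
- env.get_effort(): joint torques, N m.
- env.get_eef_pos(): TCP position.
- env.get_ee_rot(): TCP orientation.
- env.get_ft_force(): force on the tool from outside, world axes, zero at the start.
- env.get_ft_torque(): the same for the moment, N m.
- env.get_width(): finger opening in mm.
Only numpy, scipy, OpenCV 4.12 (cv2) and the standard library are available. Lean on these libraries where they do the work, as an engineer would, in place of code of your own. Each camera call takes 0.05 s, during which the arm holds its last target.

## Working session

There is one attempt and no reset: what is moved stays moved. The work goes in short steps, each a Python script; the robot and the scene stay as the last script left them, time stands still between calls to the robot, and variables do not carry over. Pictures are saved under pics/ and viewed, and the job is handed in when it is done.

```bash
mkdir -p pics
cat > h.py <<'E'
import numpy as np, cv2
from station import env, effector, vision, order
def snap(n,f):
    p=vision.get_image(n); cv2.imwrite('pics/'+f,p['frame']); return p
def proj(p,X):
    K=np.array([[p['fx'],0,p['cx']],[0,p['fy'],p['cy']],[0,0,1]])
    return cv2.projectPoints(np.array(X,float).reshape(-1,3),np.array(p['rvec'],float),np.array(p['tvec'],float),K,None)[0].reshape(-1,2)
def unproj(p,uv,z):
    R=cv2.Rodrigues(np.array(p['rvec'],float))[0]; t=np.array(p['tvec'],float).ravel()
    c=-R.T@t; d=R.T@np.array([(uv[0]-p['cx'])/p['fx'],(uv[1]-p['cy'])/p['fy'],1])
    return c+d*(z-c[2])/d[2]
E
python3 - <<'E'
from h import *
print(env.get_time(),env.get_ee_rot(),env.get_width(),env.grip_point_offset)
for c in ['scene','side','wrist']:
    p=snap(c,c+'0.png')
    for t in ['station','knob','sugar_pot','pot_lid','cinnamon_jar','cocoa_jar','cocoa_shaker','teaspoon','small_pitcher','espresso_cup','biscuit_bar','turntable']:
        r=vision.look_for(t,p)
        print(c,t,[(np.round(x['point']).tolist(),round(x['conf'],2),proj(p,x['point']).round().tolist()) for x in r[:3]])
    R=cv2.Rodrigues(np.array(p['rvec'],float))[0]; print('cam',-R.T@np.array(p['tvec']).ravel())
print(env.get_time())
E
```

```text
0.0 [[-9.57443644e-01 -4.19120747e-04  2.88619981e-01]
 [-2.88620238e-01  1.96791660e-03 -9.57441636e-01]
 [-1.66696398e-04 -9.99997976e-01 -2.00513597e-03]] 95.38265021329406 18.8
scene station [([386.0, 60.0, 8.0], 0.69, [[272.0, 256.0]])]
scene knob [([534.0, 80.0, 159.0], 0.55, [[221.0, 197.0]]), ([609.0, 74.0, 106.0], 0.26, [[204.0, 194.0]])]
scene sugar_pot [([550.0, 167.0, 84.0], 0.65, [[196.0, 232.0]]), ([392.0, 63.0, 5.0], 0.3, [[269.0, 256.0]])]
scene pot_lid [([441.0, -236.0, 18.0], 0.83, [[321.0, 177.0]])]
scene cinnamon_jar [([448.0, 91.0, 118.0], 0.89, [[245.0, 227.0]]), ([493.0, 371.0, 14.0], 0.64, [[156.0, 315.0]]), ([515.0, -9.0, 84.0], 0.22, [[251.0, 197.0]])]
scene cocoa_jar [([546.0, -178.0, 78.0], 0.76, [[282.0, 158.0]]), ([492.0, 369.0, 12.0], 0.39, [[157.0, 314.0]])]
scene cocoa_shaker [([516.0, -5.0, 83.0], 0.79, [[250.0, 198.0]]), ([548.0, 166.0, 81.0], 0.51, [[197.0, 233.0]])]
scene teaspoon [([378.0, 84.0, 20.0], 0.58, [[268.0, 261.0]])]
scene small_pitcher [([542.0, -366.0, 43.0], 0.63, [[320.0, 132.0]])]
scene espresso_cup [([435.0, -421.0, 36.0], 0.6, [[
[... 838 characters left out ...]
easpoon []
side small_pitcher [([538.0, -363.0, 44.0], 0.72, [[290.0, 161.0]]), ([536.0, 84.0, 156.0], 0.59, [[229.0, 196.0]])]
side espresso_cup [([426.0, -400.0, 32.0], 0.59, [[321.0, 166.0]])]
side biscuit_bar [([491.0, 372.0, 16.0], 0.58, [[186.0, 313.0]]), ([382.0, 74.0, 4.0], 0.4, [[281.0, 252.0]])]
side turntable [([517.0, 98.0, 22.0], 0.95, [[235.0, 239.0]])]
cam [ 77.75000721 810.45308077 729.02948391]
wrist station []
wrist knob []
wrist sugar_pot []
wrist pot_lid []
wrist cinnamon_jar []
wrist cocoa_jar []
wrist cocoa_shaker []
wrist teaspoon []
wrist small_pitcher []
wrist espresso_cup []
wrist biscuit_bar []
wrist turntable []
cam [ 255.44867366 -601.30949511  385.57986481]
1.95
```

View pics/scene0.png

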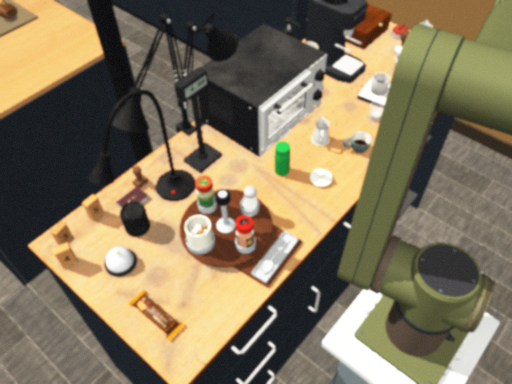

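View pics/side0.png

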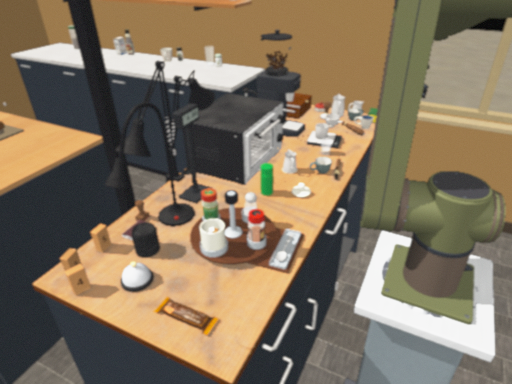

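View pics/wrist0.png

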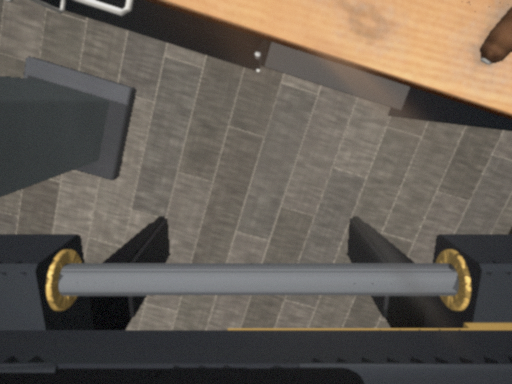

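```bash
cat >> h.py <<'E'
def tri(ps,uvs):
    A=[];b=[]
    for p,uv in zip(ps,uvs):
        R=cv2.Rodrigues(np.array(p['rvec'],float))[0]; t=np.array(p['tvec'],float).ravel()
        c=-R.T@t; d=R.T@np.array([(uv[0]-p['cx'])/p['fx'],(uv[1]-p['cy'])/p['fy'],1]); d/=np.linalg.norm(d)
        M=np.eye(3)-np.outer(d,d); A.append(M); b.append(M@c)
    return np.linalg.lstsq(np.vstack(A),np.hstack(b),rcond=None)[0]
E
python3 - <<'E'
from h import *
import pickle
a=vision.get_image('scene');b=vision.get_image('side')
pickle.dump((a,b),open('cams.pkl','wb'))
for n,u,v in [('lampbase',(175,184),(177,213)),('lamphead',(97,170),(115,180)),('goosetop',(140,92),(152,105)),('bell2',(130,115),(135,140)),('panel',(193,85),(186,116)),('panelbase',(203,158),(195,190)),('bell3',(220,40),(200,95))]:
    print(n,tri([a,b],[u,v]).round(),unproj(a,u,0).round())
for n,c in (('a',a),('b',b)):
    f=c['frame'][80:300,60:330]; cv2.imwrite('pics/z%s.png'%n,cv2.resize(f,None,fx=2.9,fy=2.7,interpolation=cv2.INTER_CUBIC))
E
```

```text
lampbase [761.  54.   6.] [768.  51.   0.]
lamphead [766. 256. 242.] [993. 168.   0.]
goosetop [754.  94. 386.] [1172. -160.    0.]
bell2 [837.  93. 266.] [1107.  -59.    0.]
panel [781. -82. 284.] [1054. -307.    0.]
panelbase [764. -64.  23.] [777. -78.   0.]
bell3 [ 869. -283.  278.] [1168. -568.    0.]
```

View pics/za.png

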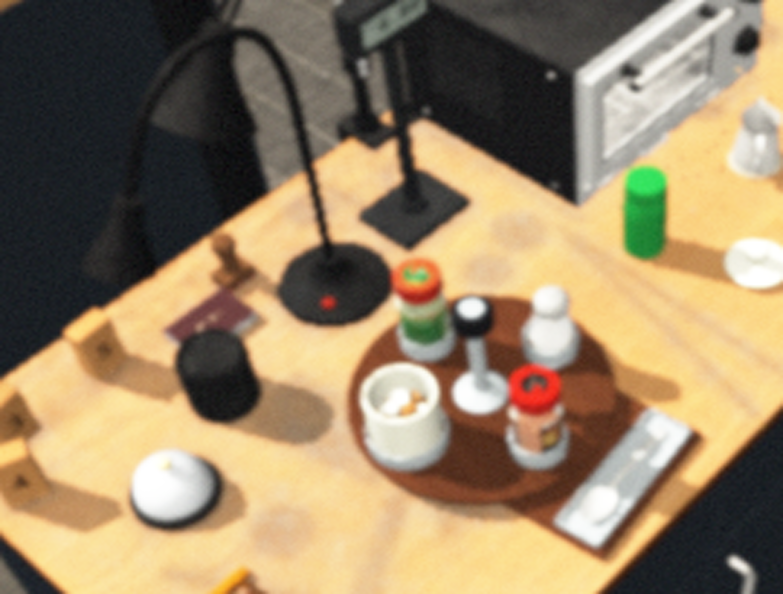

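View pics/zb.png

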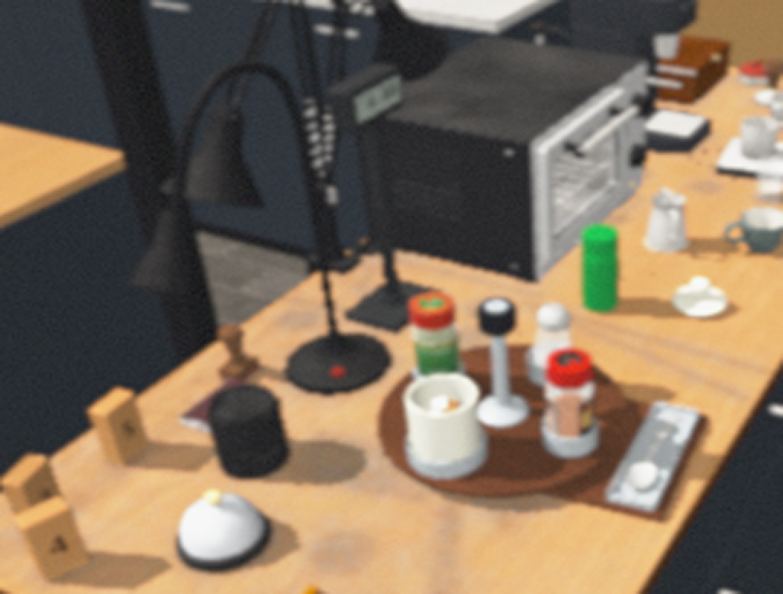

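```bash
cat >> h.py <<'E'
def Rdown(yaw):  # jaw axis (tool z) at yaw deg in world, tool y down
    a=np.deg2rad(yaw); z=np.array([np.cos(a),np.sin(a),0]); y=np.array([0,0,-1.]); x=np.cross(y,z)
    return np.column_stack([x,y,z])
E
python3 - <<'E'
from h import *
print(Rdown(-73.2).round(2))
R=Rdown(-73.2)
env.reach([400,-250,220],R)
print(env.get_time(),env.get_joint_positions())
p=snap('wrist','wlid.png')
Rc=cv2.Rodrigues(np.array(p['rvec'],float))[0]; print('fwd',Rc[2])
for t in ['pot_lid']:
    for x in vision.look_for(t,p): print(t,x['point'],x['conf'],proj(p,x['point']))
E
```

```text
[[-0.96  0.    0.29]
 [-0.29  0.   -0.96]
 [-0.   -1.    0.  ]]
3.625 [-3.85965878e+01 -1.64834581e+01  1.16142891e+02 -1.46748088e-02
  8.03203290e+01  3.46615868e+01]
fwd [-0.23984869 -0.072025   -0.96813481]
pot_lid [448.6, -240.5, 14.9] 0.76 [[262.63269049 120.5902025 ]]
```

View pics/wlid.png

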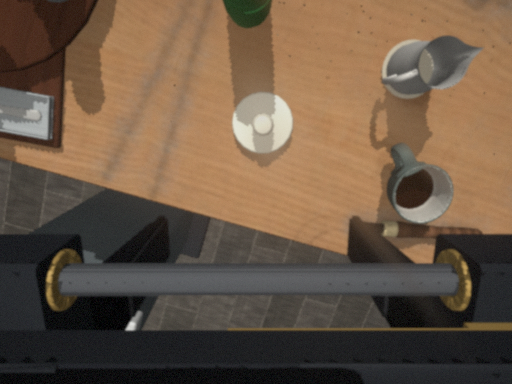

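Run:
```python
from h import *
p=vision.get_image('wrist')
f=p['frame']; sub=f[80:170,220:310]
hsv=cv2.cvtColor(sub,cv2.COLOR_BGR2HSV)
m=((hsv[...,1]<70)&(hsv[...,2]>120)).astype(np.uint8)
cs,_=cv2.findContours(m,cv2.RETR_EXTERNAL,cv2.CHAIN_APPROX_NONE)
c=max(cs,key=cv2.contourArea); e=cv2.fitEllipse(cv2.convexHull(c)); print(e, cv2.minEnclosingCircle(c))
uv=(e[0][0]+220,e[0][1]+80)
print(unproj(p,uv,13), unproj(p,(263.5,124),38), unproj(p,(264,123),40))
cv2.imwrite('pics/lidz.png',cv2.resize(sub,None,fx=6,fy=6,interpolation=cv2.INTER_CUBIC))
print(env.get_time())
```

```text
((42.10908508300781, 42.064170837402344), (61.196685791015625, 62.184810638427734), 6.272388458251953) ((42.0, 42.046295166015625), 31.110750198364258)
[ 446.72731255 -240.55084104   13.        ] [ 446.6810968  -241.75667767   38.        ] [ 447.89308066 -241.88204178   40.        ]
3.775
```

View pics/lidz.png

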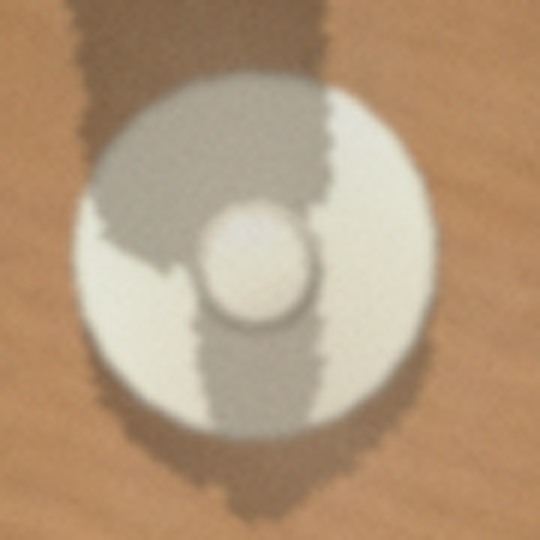

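Run:
```python
from h import *
effector.gripper_to(50,8)
x,y=446.7,-240.9
env.move_linear([x,y,80],v=200)
env.move_linear([x,y,19.5],v=80)
print(env.get_eef_pos(),env.get_ft_force())
effector.gripper_to(0,15)
print(env.get_width(),env.get_ft_force(),env.get_time())
env.move_linear([x,y,60],v=60)
print(env.get_width(),env.get_ft_force(),env.get_eef_pos(),env.get_time())
snap('side','s1.png');snap('wrist','w1.png')
```

```text
[ 447.07792885 -241.12103375   19.83080715] [-1.08101707 -0.58509694 -0.16809116]
21.999920362076313 [0.31963878 0.86755838 1.32361315] 7.0667
21.784424904717312 [-0.30971769 -0.11173356 -0.44777397] [ 446.48034483 -240.7448236    59.79507464] 7.8917
```

View pics/s1.png

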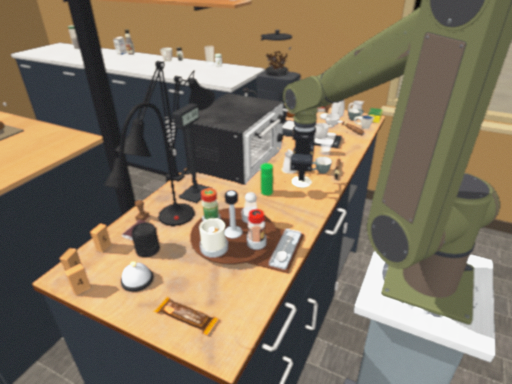

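View pics/w1.png

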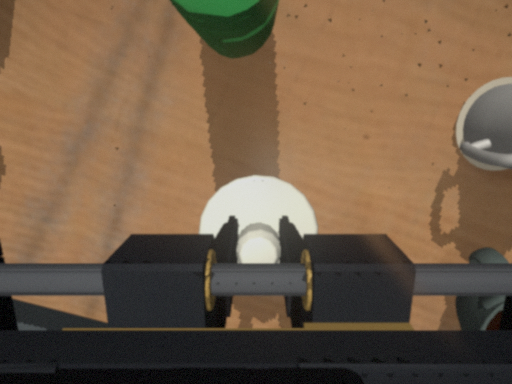

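Run:
```python
from h import *
effector.gripper_to(0,25)
p=vision.get_image('wrist'); pos=env.get_eef_pos(); R=env.get_ee_rot()
th=np.linspace(0,2*np.pi,60)
im=cv2.resize(p['frame'],None,fx=1.5,fy=1.5)
for d,col in ((0,(0,0,255)),(3,(255,0,0)),(-3,(0,255,0))):
    c=pos+R[:,0]*d; 
    X=np.c_[c[0]+33.5*np.cos(th),c[1]+33.5*np.sin(th),np.full(60,pos[2]-19.7+13)]
    cv2.polylines(im,[(proj(p,X)*1.5).astype(np.int32)],True,col,1)
cv2.imwrite('pics/w2.png',im)
env.move_linear([446.7,-240.9,260],v=250)
env.reach([480,150,260],Rdown(-73.2))
print(env.get_joint_positions().round(1) if hasattr(env.get_joint_positions(),'round') else env.get_joint_positions(), env.get_width(),env.get_ft_force())
p=snap('wrist','w3.png')
for t in ['knob','sugar_pot','cinnamon_jar','cocoa_jar','cocoa_shaker','station']:
    r=vision.look_for(t,p)
    print(t,[(np.round(x['point'],1).tolist(),round(x['conf'],2),proj(p,x['point']).round().tolist()) for x in r[:3]])
print(env.get_time())
import pickle; pickle.dump(p,open('w3.pkl','wb'))
```

```text
[ 11.2 -13.3 109.8  -0.   83.5  84.4] 21.437420933147994 [ 0.37244521  0.15352772 -0.64799225]
knob [([538.0, 75.0, 163.5], 0.6, [[371.0, 149.0]])]
sugar_pot [([549.3, 157.0, 77.6], 0.94, [[271.0, 103.0]])]
cinnamon_jar [([471.4, 83.6, 125.5], 0.58, [[324.0, 209.0]])]
cocoa_jar [([616.8, 63.6, 135.0], 0.68, [[409.0, 55.0]])]
cocoa_shaker [([525.8, -0.9, 95.7], 0.56, [[416.0, 173.0]])]
station [([423.2, -13.8, 9.8], 0.48, [[365.0, 236.0]])]
11.0167
```

View pics/w2.png

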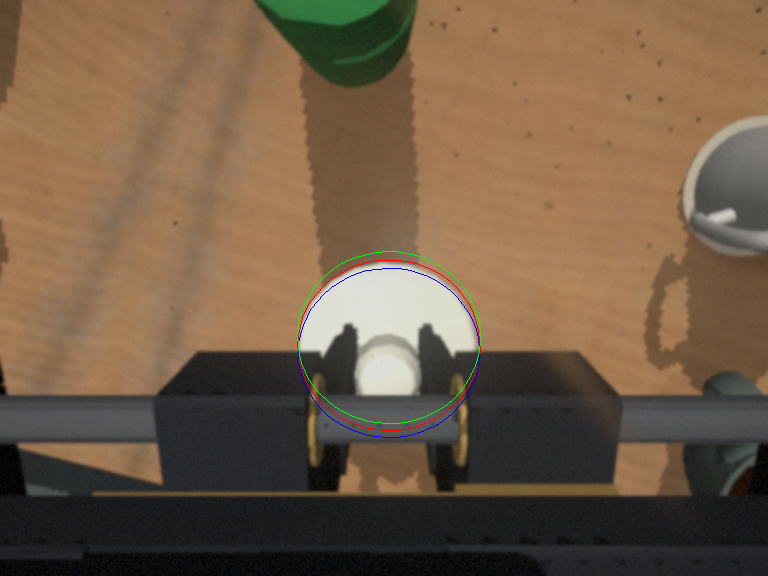

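View pics/w3.png

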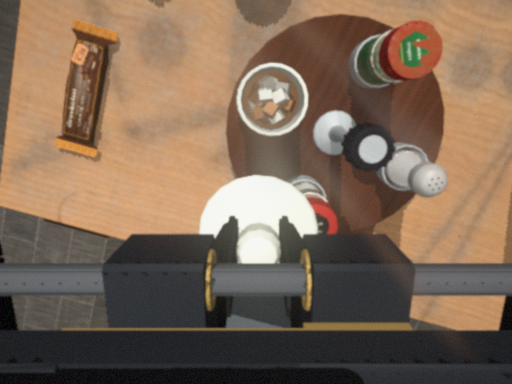

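Run:
```python
from h import *
import pickle
p=pickle.load(open('w3.pkl','rb'))
im=cv2.resize(p['frame'],None,fx=1.5,fy=1.5)
# rim fit: bright, low saturation ring in ROI
f=p['frame'];x0,y0=228,55;sub=f[y0:y0+90,x0:x0+90]
hsv=cv2.cvtColor(sub,cv2.COLOR_BGR2HSV)
m=((hsv[...,1]<60)&(hsv[...,2]>140)).astype(np.uint8)
cs,_=cv2.findContours(m,cv2.RETR_EXTERNAL,cv2.CHAIN_APPROX_NONE)
c=max(cs,key=cv2.contourArea); e=cv2.fitEllipse(cv2.convexHull(c)); print(e)
print('rim',unproj(p,(e[0][0]+x0,e[0][1]+y0),102))
print('knobtop',unproj(p,(375,149),161))
th=np.linspace(0,2*np.pi,60)
C=unproj(p,(e[0][0]+x0,e[0][1]+y0),102)
def circ(c,r,z,col):
    X=np.c_[c[0]+r*np.cos(th),c[1]+r*np.sin(th),np.full(60,z)]
    cv2.polylines(im,[(proj(p,X)*1.5).astype(np.int32)],True,col,1)
circ(C,33,102,(0,0,255)); circ(C,29.5,102,(255,0,0))
# disc circle search
def disc(c): circ(c,128,24,(0,255,0)); circ(c,18.5,161,(255,0,255)); circ(c,18.5,133,(255,0,255))
disc((539,79.5))
cv2.imwrite('pics/w4.png',im)
```

```text
((43.974456787109375, 43.80158233642578), (72.43943786621094, 74.05233001708984), 12.90855598449707)
rim [552.60752421 158.3600483  102.        ]
knobtop [538.70697884  71.43901423 161.        ]
```

View pics/w4.png

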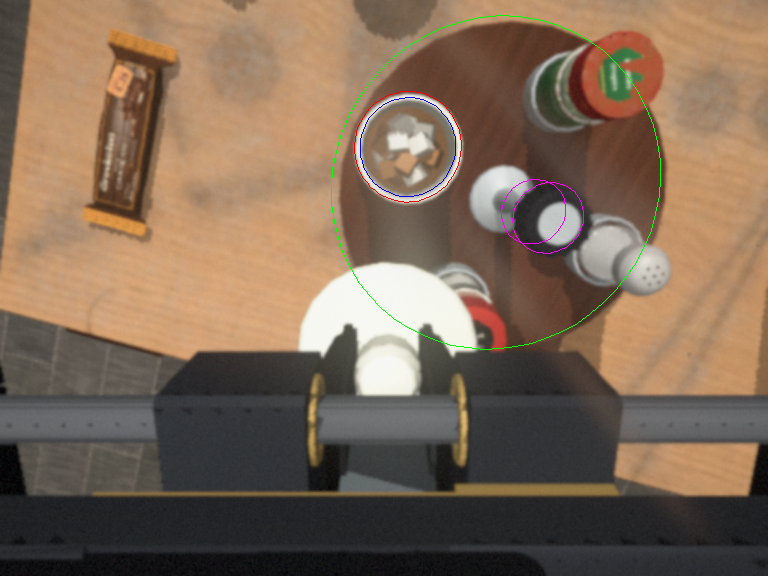

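Run:
```python
from h import *
x,y=553.2,158.6
env.move_linear([x,y,200],v=200)
env.move_linear([x,y,130],v=120)
print(env.get_eef_pos(),env.get_ft_force(),env.get_width())
f0=np.array(env.get_ft_force())
for z in [124,121,119,117,115,114,113.3]:
    env.move_linear([x,y,z],v=25)
    f=np.array(env.get_ft_force())
    print(z,np.round(env.get_eef_pos(),1),(f-f0).round(1))
    if f[2]-f0[2]>8: break
snap('side','s5.png');snap('scene','c5.png')
print(env.get_time(),env.get_width())
```

```text
[553.71049808 158.73078235 130.95982248] [ 0.38270095 -0.3415871  -0.51017534] 21.198782292199546
124 [553.2 158.6 124. ] [ 0.1  1.  -0.2]
121 [553.  158.6 120.7] [-0.3  0.4 -0.6]
119 [553.1 158.6 118.8] [-0.1  0.5 -0.2]
117 [553.1 158.6 116.8] [-0.7  0.5 -0.6]
115 [553.1 158.6 114.8] [-1.5  0.2 -0.2]
114 [553.2 158.6 113.9] [-0.3  0.3 -0.2]
113.3 [553.2 158.6 113.3] [-1.6  0.8  0.7]
14.3833 21.570645273159958
```

View pics/s5.png

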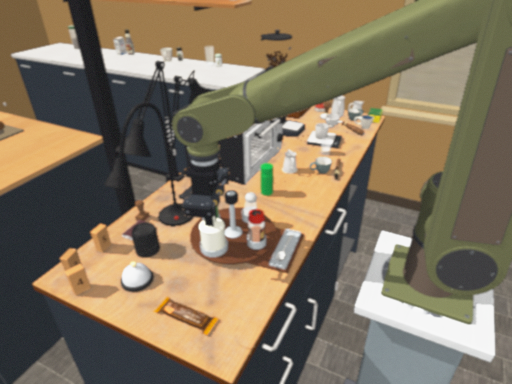

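Run:
```python
from h import *
x,y=553.2,158.6
for z in [112.6,112]:
    env.move_linear([x,y,z],v=20); env.sleep(.1)
    f=np.mean([env.get_ft_force() for _ in range(5)],axis=0)
    print(z,np.round(env.get_eef_pos(),1),f.round(1))
    if f[2]>3: break
effector.gripper_to(45,10)
print(env.get_width(),env.get_ft_force())
env.move_linear([x,y,175],v=100)
env.move_linear([x-60,y-10,240],v=250)
p=snap('wrist','w6.png')
for t in ['pot_lid','sugar_pot','knob']:
    r=vision.look_for(t,p)
    print(t,[(np.round(q['point'],1).tolist(),round(q['conf'],2),proj(p,q['point']).round().tolist()) for q in r[:3]])
snap('side','s6.png')
import pickle; pickle.dump(p,open('w6.pkl','wb'))
print(env.get_time())
```

```text
112.6 [553.4 158.7 112.7] [0.2 0.4 1.1]
112 [553.6 158.6 112.7] [-0.6 -1.1  5.3]
45.2400668830488 [ 0.03553507 -0.07306125  0.14210861]
pot_lid [([554.6, 160.8, 106.5], 0.65, [[266.0, 110.0]])]
sugar_pot []
knob [([538.9, 75.4, 160.0], 0.9, [[371.0, 168.0]])]
17.2667
```

View pics/w6.png

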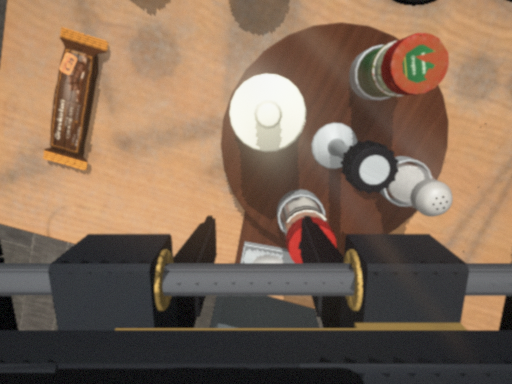

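```bash
python3 -c "
import cv2
f=cv2.imread('pics/s6.png')[150:290,150:330]
cv2.imwrite('pics/s6z.png',cv2.resize(f,None,fx=4,fy=4,interpolation=cv2.INTER_CUBIC))"
```

```text
(no output)
```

View pics/s6z.png

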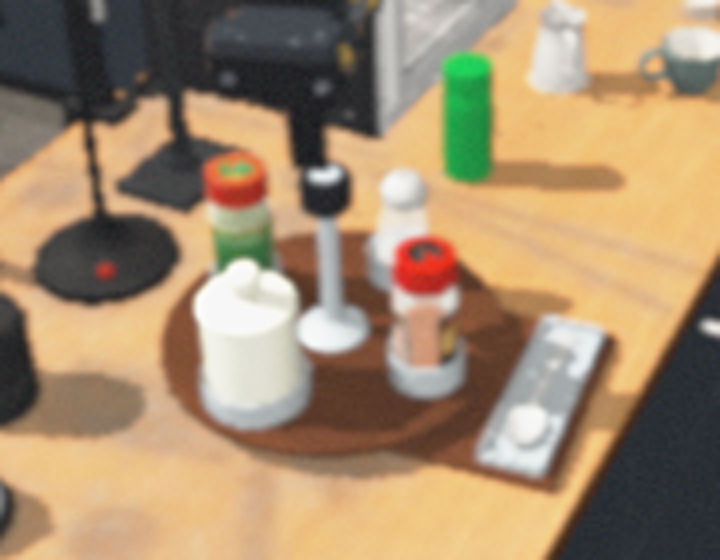

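Run:
```python
from h import *
import pickle
env.reach([470,75,260],Rdown(95))
print(env.get_time(),np.round(env.get_joint_positions(),1))
p=snap('wrist','w7.png')
for t in ['station','teaspoon','knob','cinnamon_jar','cocoa_shaker']:
    r=vision.look_for(t,p)
    print(t,[(np.round(q['point'],1).tolist(),round(q['conf'],2),proj(p,q['point']).round().tolist()) for q in r[:3]])
pickle.dump(p,open('w7.pkl','wb'))
cv2.imwrite('pics/w7b.png',cv2.resize(p['frame'],None,fx=1.5,fy=1.5,interpolation=cv2.INTER_CUBIC))
```

```text
19.8667 [  2.6 -17.1 112.8   0.   84.3 -92.4]
station [([382.7, 54.5, 15.0], 0.91, [[246.0, 83.0]])]
teaspoon [([375.3, 85.5, 20.4], 0.58, [[274.0, 78.0]]), ([499.5, 67.7, 20.1], 0.52, [[249.0, 182.0]])]
knob [([525.0, 71.8, 159.1], 0.92, [[248.0, 249.0]]), ([447.8, 88.0, 126.7], 0.68, [[274.0, 156.0]])]
cinnamon_jar [([451.1, 89.6, 129.7], 0.95, [[275.0, 160.0]]), ([378.1, 83.1, 19.3], 0.61, [[271.0, 81.0]]), ([513.8, 147.1, 65.2], 0.41, [[318.0, 210.0]])]
cocoa_shaker [([517.7, -5.9, 101.9], 0.93, [[173.0, 213.0]])]
```

View pics/w7b.png

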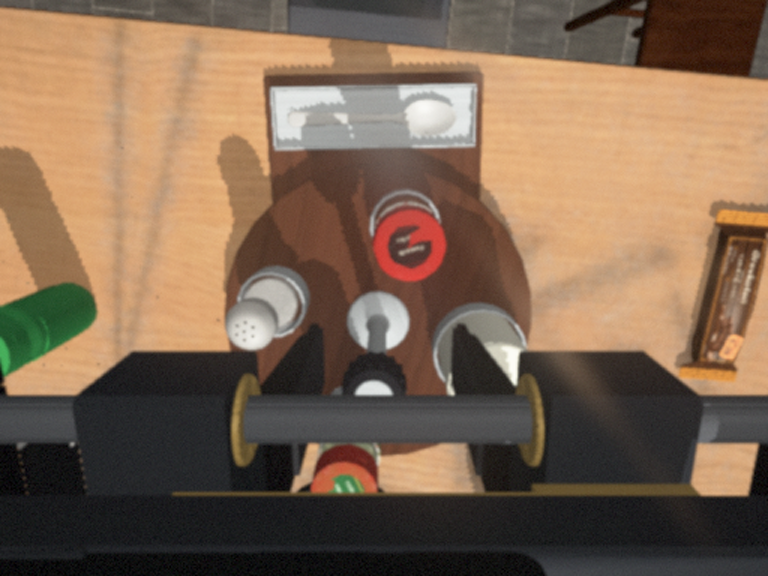

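Run:
```python
from h import *
import pickle
p=pickle.load(open('w7.pkl','rb'))
c=[unproj(p,(u/1.5,v/1.5),17)[:2] for u,v in [(270,87),(476,84),(475,148),(274,150)]]
TL,TR,BR,BL=c; print(np.round(c,1), np.linalg.norm(TL-TR),np.linalg.norm(BL-BR),np.linalg.norm(TL-BL))
m=np.mean(c,axis=0)
d1=TL-TR; d2=BL-BR
for d in (d1,d2,d1+d2):
    n=np.array([d[1],-d[0]]); n/=np.linalg.norm(n); 
    print('centre',m,'front dir deg',np.degrees(np.arctan2(n[1],n[0])), 'axis est',m-162*n, m+162*n)
b=[unproj(p,(u/1.5,v/1.5),8)[:2] for u,v in [(265,70),(481,68)]]; print('board',np.round(b,1),np.linalg.norm(b[0]-b[1]),np.degrees(np.arctan2(*(b[1]-b[0])[::-1])))
print('postflange',unproj(p,(378/1.5,321/1.5),26))
# knob from w6
q=pickle.load(open('w6.pkl','rb'))
f=q['frame'];g=cv2.cvtColor(f,cv2.COLOR_BGR2GRAY)
sub=g[130:205,325:410]; cv2.imwrite('pics/kz.png',cv2.resize(sub,None,fx=7,fy=7,interpolation=cv2.INTER_CUBIC))
print('knob',unproj(q,(375.5,166),161),'lid knob',unproj(q,(268,113),131),'lid flange',unproj(q,(267.5,112),107))
```

```text
[[362.6 -22.2]
 [346.8 132.5]
 [393.3 137.9]
 [408.4 -17.7]] 155.58609165818794 156.3227655062435 46.0885211564031
centre [377.77288179  57.6166568 ] front dir deg -174.19153950463206 axis est [538.94113744  74.01157579] [216.60462613  41.22173781]
centre [377.77288179  57.6166568 ] front dir deg -174.42788742668415 axis est [539.00739588  73.34661117] [216.53836769  41.88670243]
centre [377.77288179  57.6166568 ] front dir deg -174.30999257216007 axis est [538.97468778  73.67834238] [216.57107579  41.55497122]
board [[349.8 -28.4]
 [333.9 136.2]] 165.42659510257636 95.52025853103929
postflange [537.88649533  74.41176382  26.        ]
knob [540.9615812   73.35198368 161.        ] lid knob [553.6845127 159.3748357 131.       ] lid flange [553.73258917 159.15493413 107.        ]
```

View pics/kz.png

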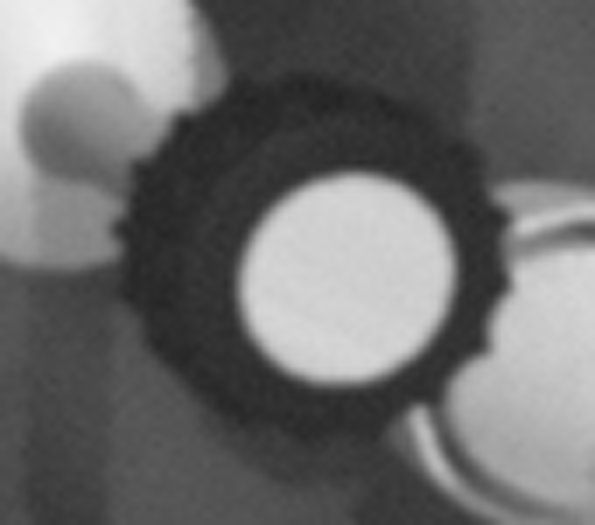

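Run:
```python
from h import *
import pickle
q=pickle.load(open('w6.pkl','rb')); print('cap',unproj(q,(374.7,169.7),161))
p=pickle.load(open('w7.pkl','rb')); print('cap7',unproj(p,(374.5/1.5,388/1.5),161))
ax=np.array([538.5,74])
effector.gripper_to(62,10)
env.reach([*ax,220],Rdown(-52))
print(env.get_time(),np.round(env.get_joint_positions(),1))
env.move_linear([*ax,165],v=150)
snap('wrist','w8.png'); snap('side','s8.png')
```

```text
cap [538.20205867  72.88659339 161.        ]
cap7 [532.54741499  74.20560945 161.        ]
22.9083 [  2.2  -6.7 107.8  -0.   78.8  54.2]
```

View pics/w8.png

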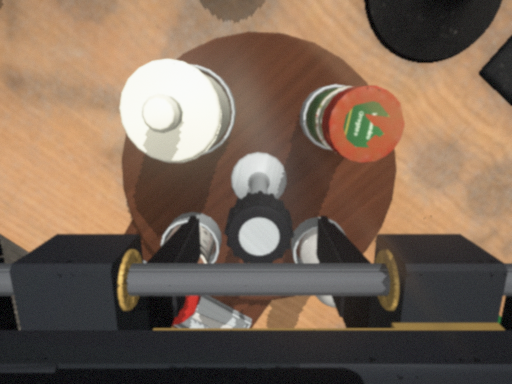

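View pics/s8.png

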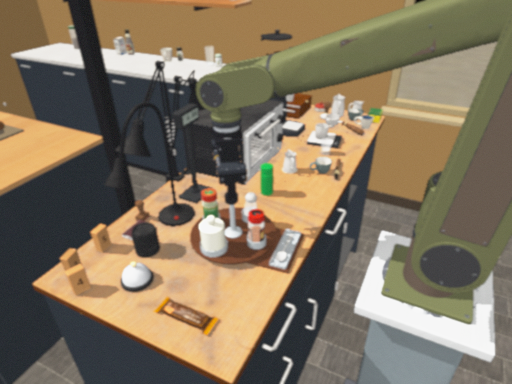

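Run:
```python
from h import *
ax=np.array([538.5,74])
env.move_linear([*ax,139.5],v=70)
print(env.get_eef_pos(),env.get_ft_force())
effector.gripper_to(0,20)
env.sleep(.2)
print(env.get_width(),env.get_eef_pos(),env.get_ft_force(),env.get_time())
# small test turn
t=env.get_time()
env.move_linear([*ax,139.5],v=30,orientation=Rdown(-46))
print('dt',env.get_time()-t,env.get_ft_force(),env.get_ft_torque(),env.get_eef_pos(),env.get_width(),np.round(env.get_joint_positions(),1))
```

```text
[538.1002878   73.97810343 138.77503393] [-0.08571635 -0.70705121 -0.19338938]
35.44550693144617 [538.83823684  73.83247031 139.81652215] [ 2.00393857 -0.28869258  0.29683078] 24.8
dt 0.2582999999999984 [ 1.89893549 -0.35397738  1.00477301] [-0.1432828  -0.20845005  0.0605662 ] [538.78831795  74.04683767 139.79419338] 35.64337185452846 [  2.2  -3.  112.3   0.   70.6  48.3]
```

Run:
```python
from h import *
import pickle
ax=np.array([538.5,74])
for y in np.linspace(-46,53.8,11)[1:]:
    t=env.get_time(); env.move_linear([*ax,139.5],v=30,orientation=Rdown(y))
    print(round(y,1),round(env.get_time()-t,2),np.round(env.get_ft_force(),1),round(env.get_width(),1))
env.sleep(.2)
print(env.get_time(),np.round(env.get_joint_positions(),1))
p=snap('wrist','w9.png'); pickle.dump(p,open('w9.pkl','wb'))
a=snap('scene','c9.png'); b=snap('side','s9.png')
for n,q in (('w',p),('sc',a),('sd',b)):
  for t in ['sugar_pot','pot_lid','station','cinnamon_jar','cocoa_jar','cocoa_shaker']:
    r=vision.look_for(t,q)
    print(n,t,[(np.round(x['point'],1).tolist(),round(x['conf'],2)) for x in r[:2]])
cv2.imwrite('pics/s9z.png',cv2.resize(b['frame'][150:290,150:330],None,fx=4,fy=4,interpolation=cv2.INTER_CUBIC))
```

```text
-36.0 0.32 [-0.4 -0.5  3.2] 35.2
-26.0 0.33 [-1.   0.5  4.1] 35.7
-16.1 0.32 [-3.2  2.7  5.7] 35.6
-6.1 0.32 [-3.9  2.8  5.7] 35.9
3.9 0.32 [-5.4  2.9  6.9] 35.6
13.9 0.32 [-6.4  2.8  8.7] 35.8
23.9 0.33 [-7.6  2.   8.9] 35.4
33.8 0.32 [-7.1  1.2  8.3] 35.6
43.8 0.32 [-6.6 -1.4  8.5] 35.4
53.8 0.32 [-6.6 -2.   8.1] 35.3
28.5083 [ 2.100e+00 -3.000e+00  1.124e+02 -1.000e-01  7.090e+01 -5.130e+01]
w sugar_pot [([466.3, 89.0, 76.2], 0.79)]
w pot_lid [([453.9, 66.3, 107.4], 0.78)]
w station [([384.9, 50.3, 9.9], 0.83)]
w cinnamon_jar [([537.8, 4.5, 50.9], 0.66), ([517.5, 153.7, 135.4], 0.45)]
w cocoa_jar [([519.7, 155.1, 137.8], 0.82), ([529.9, 76.8, 160.6], 0.62)]
w cocoa_shaker []
sc sugar_pot [([434.3, 86.5, 75.0], 0.56)]
sc pot_lid [([448.1, 68.5, 109.9], 0.59)]
sc station [([386.2, 61.0, 8.8], 0.86)]
sc cinnamon_jar [([540.4, -3.4, 93.1], 0.64)]
sc cocoa_jar [([511.9, 171.3, 119.1], 0.77), ([543.6, -172.4, 43.1], 0.67)]
sc cocoa_shaker [([616.0, 90.1, 79.6], 0.89)]
sd sugar_pot [([439.0, 86.8, 71.2], 0.64)]
sd pot_lid [([445.0, 65.8, 109.1], 0.76)]
sd station [([380.7, 74.3, 7.9], 0.66)]
sd cinnamon_jar [([540.0, 0.3, 86.2], 0.86)]
sd cocoa_jar [([516.7, 170.8, 106.8], 0.7), ([543.9, -175.1, 62.3], 0.61)]
sd cocoa_shaker [([613.2, 95.7, 81.6], 0.75)]
```

View pics/w9.png

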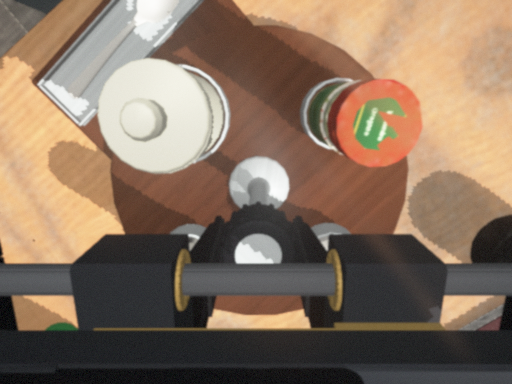

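View pics/s9z.png

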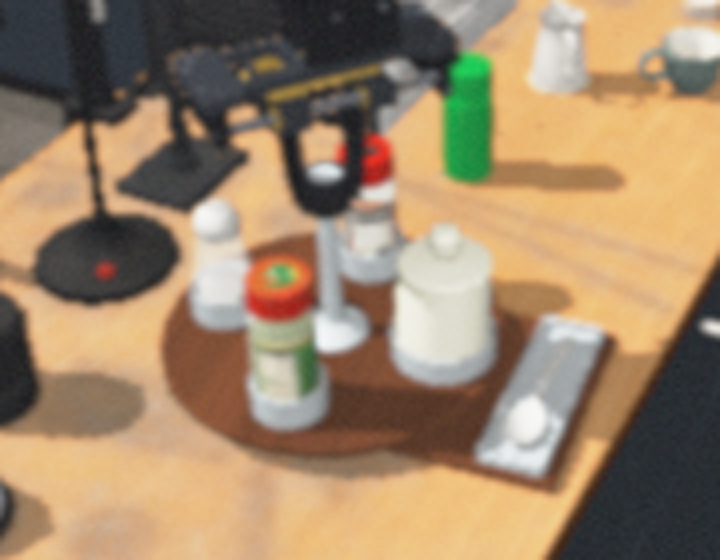

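Run:
```python
from h import *
import pickle
p=pickle.load(open('w9.pkl','rb'))
ax=np.array([538.6,73.8]); n=np.array([np.cos(np.radians(185.65)),np.sin(np.radians(185.65))]); l=np.array([-n[1],n[0]])
for uv,z in [((155.5,115.5),107),((142,118),131)]:
    X=unproj(p,uv,z)[:2]; print(X,'fwd',(X-ax)@n,'lat(+=ccw)',(X-ax)@l)
im=cv2.resize(p['frame'],None,fx=1.5,fy=1.5); th=np.linspace(0,2*np.pi,60)
c=ax+85*n
for r,z,col in ((33.5,107,(0,0,255)),(11.5,128,(255,0,0)),(37.5,44,(0,255,0))):
    X=np.c_[c[0]+r*np.cos(th),c[1]+r*np.sin(th),np.full(60,z)]
    cv2.polylines(im,[(proj(p,X)*1.5).astype(np.int32)],True,col,1)
m=ax+162*n
rc=[m+sx*23*n+sy*78*l for sx,sy in ((1,1),(1,-1),(-1,-1),(-1,1))]
cv2.polylines(im,[(proj(p,[[*q,17] for q in rc])*1.5).astype(np.int32)],True,(255,0,255),1)
cv2.imwrite('pics/w10.png',im)
```

```text
[452.75143227  62.70783785] fwd 86.52354218011384 lat(+=ccw) 2.5863664726507696
[453.03934036  62.58753439] fwd 86.24887681995675 lat(+=ccw) 2.7344304348367787
```

View pics/w10.png

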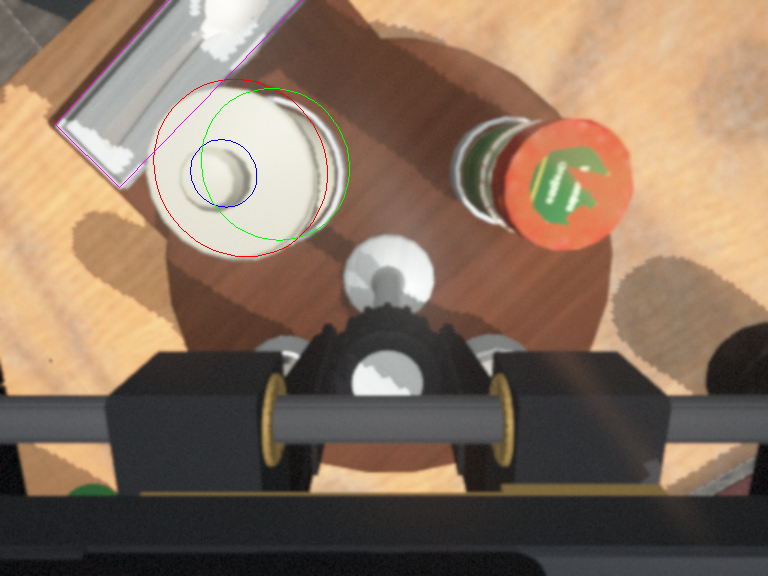

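Run:
```python
from h import *
env.move_linear([538.5,74,139.5],v=30,orientation=Rdown(52.0))
env.sleep(.5)
p=snap('wrist','w11.png')
ax=np.array([538.6,73.8]); n=np.array([np.cos(np.radians(185.65)),np.sin(np.radians(185.65))]); l=np.array([-n[1],n[0]])
im=cv2.resize(p['frame'],None,fx=1.5,fy=1.5); th=np.linspace(0,2*np.pi,60); c=ax+85*n
for r,z,col in ((33.5,107,(0,0,255)),(11.5,128,(255,0,0)),(37.5,44,(0,255,0))):
    X=np.c_[c[0]+r*np.cos(th),c[1]+r*np.sin(th),np.full(60,z)]
    cv2.polylines(im,[(proj(p,X)*1.5).astype(np.int32)],True,col,1)
cv2.imwrite('pics/w12.png',im); snap('scene','c12.png')
print(env.get_time(),env.get_width(),env.get_ft_force(),np.round(env.get_joint_velocities(),2))
```

```text
30.4083 35.4916609015379 [-6.71277147 -1.56624352  8.56674166] [ 0.04 -0.03 -0.03 -0.13  0.    0.01]
```

View pics/w12.png

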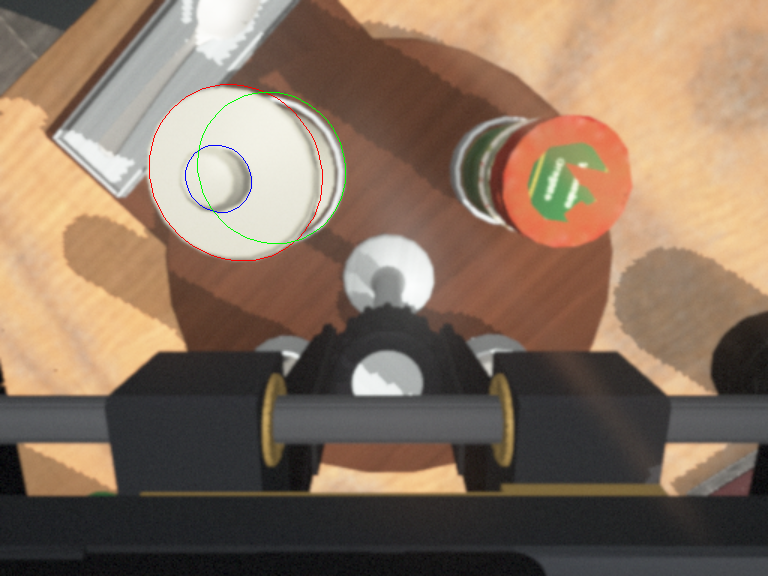

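View pics/c12.png

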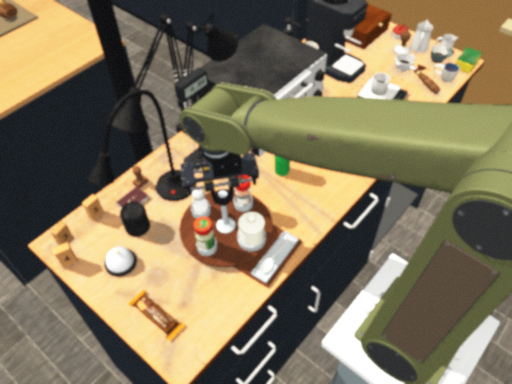

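The lid outline matches its target position, and the pot stands squarely behind the spoon rest. The gripper still holds the knob and nothing else has moved, so I'm handing in.

```bash
python3 -c "
from h import *
order.job_done(); print(env.get_time())"
```

```text
the job is handed in; nothing more can be done
the job is handed in; nothing more can be done
```

I put the lid back on the sugar pot and let go of it before anything turned. I then gripped the knob once and turned the carousel about 104° counter-clockwise in small steps. I handed in at about 30 s with the gripper still closed on the knob; no verdict is reported.

- **Lid:** it sits level in the mouth. When it touched down, the tool height put it about 69 mm above the pot's underside, as it should be, and the contact force was about 5 N.
- **Pot position:** the first turn overshot by about 2.6 mm sideways, so I turned back 1.8°. In the last wrist picture the lid matched the drawn target to within 1–2 mm by eye, against 12 mm allowed.
- **Knob grip:** the grip was set to 20 N and the fingers stand 35.5 mm apart. That is slightly under the stated 36 to 39 mm diameter, perhaps because the pads sit in the flutes. The arm was still, with a steady wrist force of about 11 N. I had no direct reading of the finger force.
- **Surroundings:** the jars looked upright in their collars. The teaspoon and biscuit bar looked untouched in the last pictures. The arm hid the milk pitcher and espresso cup in the final scene picture; they were in place in the side view just before the last 1.8° correction.
- **Disagreement:** one wrist view put the knob centre about 6 mm off in x. The other wrist views and the spoon rest's geometry agreed with each other, so I used those, and the grip centred properly.

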